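# Push the blue label plate out over the end of the ledge

## Task

Two blank label plates lie on the low grey stand. With the fingertips, push the plate with the blue band along its lane, toward its banded end, until the whole blue band stands out past the end of the ledge with no more than about 2 cm of white behind it, so that I can take it by its edge; leave it lying flat there. Do not lift either plate, and leave the orange-banded plate and everything else where it is.

Things in the scene. Friction and masses are not known exactly. Their poses are not given: they have to be found in the camera images.
- stand: fixed grey metal stand: flat ledge 126 x 300 mm (x, y), top 45 mm above the worktop. Origin: centre of its foot, on the worktop; y along its length, z up. Two lanes run along y, centred at x = -30.5 and +30.5 mm, 57 mm wide between 4 mm wide steel guide ribs that rise 5 mm above the ledge, so a plate slides along y but hardly turns. Both ends are open, no stops. Plates come out over the +y end.
- stand_end (a point): middle of the +y end of the ledge (y = +150 mm in the stand's frame), on its top surface, 45 mm above the worktop; it faces about to the robot's left. At the start 70 mm or more of each lane is empty behind the plate (toward -y)
- blue_plate: loose flat label plate, 50 x 150 x 6 mm (x, y, z), 0.11 to 0.22 kg, flat in either lane of the stand (the two may be swapped). White; blue band 36 mm wide across the end toward its +y. Origin: centre of its underside; y along its length toward the banded end, which faces the stand's +y end and starts 20 to 75 mm inside it; z up.
- blue_plate_front (a point): middle of the blue-banded end face of the blue plate, half-way up its thickness (75 mm from the plate's origin along its y)
- orange_plate: loose flat label plate, 50 x 150 x 6 mm (x, y, z), 0.11 to 0.22 kg, flat in either lane of the stand (the two may be swapped). White; orange band 36 mm wide across the end toward its +y. Origin: centre of its underside; y along its length toward the banded end, which faces the stand's +y end and starts 20 to 75 mm inside it; z up. Must be left where it is.
- vial_red: bystander: small vial with red-banded label and white cap, 29x30x50 mm, standing in front of the stand; origin: centre of its underside
- glass_jar_2: bystander: open clear glass jar, 54 mm across, 70 mm tall, in front of the stand; origin: centre of its underside
- pad_box: bystander: small pale green-white dressing box, 50x60x47 mm, behind the stand; origin: centre of its underside
- saline_250: bystander: clear bottle with grey cap, 67 mm across, 148 mm tall, at the right of the worktop; origin: centre of its underside
- vial_a: bystander: small vial with dark green cap, 25x26x52 mm, at the left of the worktop; origin: centre of its underside
- vial_b: bystander: small vial with red cap, 22x23x46 mm, at the left of the worktop; origin: centre of its underside
- swab_box: bystander: small white and blue carton, 51x71x46 mm, at the left of the worktop; origin: centre of its underside

How it is judged:
By the outcome, as a careful person would: the job done as asked, in the order asked, and still so for the second after the job is handed in, with the robot touching nothing.
It also fails if it takes over 40 s, if anything falls off the work surface, if the arm or the gripper's body presses on something with over 40 N, if the wrist force passes 120 N, or if a joint passes its speed limit or range.

## Robot

A 7-joint arm with a two-finger parallel gripper is mounted at the origin on a cart in front of the work surface, level with it; the furniture and walls round the work are solid. World frame = base frame: x ahead of the robot, y to its left, z up, the work surface at z = 0. Lengths are in m, angles in rad, forces in N, time in s.
With the tool pointing down it reaches from about 0.4 to 0.85 m from the base axis. Payload 4.5 kg.
Tool frame: the origin (TCP) lies between the finger pads; the fingertips stand ahead of it and the grasp point (between the pads) lies 3 mm ahead of it (robot.tip_extent is the z of the fingertips in the tool frame, in m); z points along the fingers, y is the direction in which the jaws open and shut (so a half turn about z gives the same grasp; the last joint's range is limited). The gripper opens to 85 mm and grips with 20 to 120 N. Pads are 22 mm wide; open, the fingers measure 114 mm over their backs; the gripper's body (76 mm by 85 mm) begins 54 mm behind the grasp point. The pads swing forward as they close: fully open they stand 13 mm farther back than shut.
Start: joints at [0.034, 0.689, -0.195, 1.565, 0.157, 0.902, -0.215], TCP at [0.625, 0, 0.253] pointing down, gripper open.
Joint ranges: [-3.01, 3.01], [-0.46, 2.08], [-1.47, 1.51], [0.13, 2.56], [-1, 4.14], [0.04, 2.09], [-2.66, 2.66]. Speed limits (rad/s): [2.57, 2.57, 3.14, 3.14, 3.14, 3.14, 3.14].

## Interface

Orientations are given as a unit quaternion [w, x, y, z].
In Python, from plant import robot, viewer, workorder gives the robot as it stands.
- The arm moves only by the tool move_arm, never from a script. Its argument "motion" is a list of rows, each a list of 2 entries, a list of its own where there are three numbers: the shift along the world's x, y, z in mm, then the turn, a rotation vector about the world's x, y, z in rad. A call has 1 to 20 rows; each row shifts and turns the commanded pose from where the row before left it; what a row does not reach is not made up. A row lasts 1/10 s, in which the tool goes at most 50 mm and 8.59 degrees, less where a joint would pass 70% of its speed; a pose out of reach is approached as far as the arm can. A call is refused whole if a number of a shift passes 50 or a number of a turn 0.15, either way. A call with a gripper value outside its range is refused whole. "hand" is the opening in per cent of the stroke, from 0 (shut) to 100 (fully open), set as the call begins (left out, the last holds). The fingers move at their own pace and stop on an object; "newtons" is the grip in N (left out, the last holds). Time passes only in rows, so rows that do not move let the fingers close. It gives the time, the measured TCP pose, the force and the opening at its end, in the units of the state.
- robot.read_state(): the state, without advancing time (a new reading comes with each control period).
- viewer.snapshot(name): name is "scene" or "side" or "wrist"; returns the picture (420x560x3 uint8, red, green, blue); there is no depth.
- viewer.camera_params(name): a dict with "fov_y" (degrees; the focal length in pixels is half the picture's height over the tangent of half this angle, whatever the lens; pixels are square), "cx", "cy" (the principal point, pixels), "R" (3x3) and "t" (3): a world point X has camera coordinates R X + t. Camera axes: x right, y down, z forward; pixel columns grow to the right and rows downward; lengths in m; the calibration is good to about 2 mm. A picture is of the moment at which its call begins: read the wrist's pose just before it. camera_params takes no time and is no camera call; for the wrist camera it gives the pose at the moment of the call.
- workorder.finish_job(): hands the job in, once; it reports no verdict.
The state is a dict: "time": time; "joint_positions": joint angles; "joint_velocities": joint speeds; "joint_torque": joint torques, N m; "tool_pos": TCP position; "tool_rot": TCP orientation; "ft_force": force on the tool from outside, world axes, zero at the start; "wrist_torque": the same for the moment, N m; "grip_width": finger opening in m.
Only numpy, scipy, OpenCV 4.12 (cv2) and the standard library are available. Lean on these libraries where they do the work, as an engineer would, in place of code of your own. Each camera call takes 0.05 s, during which the arm holds its last target.

## Working session

There is one attempt and no reset: what is moved stays moved. The work goes in short steps, Python scripts to look and compute and a tool call to move; the robot and the scene stay as the last step left them, time stands still between calls to the robot, and variables do not carry over. Pictures are saved under pics/ and viewed, and the job is handed in when it is done.

Besides the shell and the picture viewer there is one more tool, called as name(argument=value, ...), one argument or row to a line, values as JSON. move_arm: Moves the arm, as the interface text tells. Its arguments: {"type":"object","properties":{"motion":{"type":"array","items":{"type":"array"}},"hand":{"type":"number"},"newtons":{"type":"number"}},"required":["motion"]}

```bash
mkdir -p pics; ls; cat > h.py <<'E'
import numpy as np, cv2
from plant import robot, viewer, workorder
def snap(n,f):
    p=viewer.camera_params(n); im=viewer.snapshot(n); cv2.imwrite('pics/'+f,im[:,:,::-1]); np.savez('pics/'+f+'.npz',im=im,R=p['R'],t=p['t'],c=[p['fov_y'],p['cx'],p['cy']]); return im,p
def ray(p,u,v,z):
    f=210/np.tan(np.radians(p['fov_y'])/2); R=np.array(p['R']);t=np.array(p['t'])
    d=R.T@np.array([(u-p['cx'])/f,(v-p['cy'])/f,1]); o=-R.T@t
    return o+d*(z-o[2])/d[2]
def proj(p,X):
    f=210/np.tan(np.radians(p['fov_y'])/2); c=np.array(p['R'])@np.array(X)+np.array(p['t']); return f*c[0]/c[2]+p['cx'],f*c[1]/c[2]+p['cy']
E
python3 - <<'E'
from h import *
for n in ('scene','side','wrist'):
    im,p=snap(n,n+'0.png'); print(n,p)
s=robot.read_state(); print(s, robot.tip_extent)
E
```

```text
pics
scene {'fov_y': 50.813039114757586, 'cx': 273.0217540314132, 'cy': 205.75781101172058, 'R': array([[-0.70217654, -0.7119014 , -0.01202114],
       [-0.38644772,  0.39524031, -0.83333262],
       [ 0.5980019 , -0.58050107, -0.55264114]]), 't': array([0.34567572, 0.2616428 , 1.20315489])}
side {'fov_y': 49.0350776824405, 'cx': 280.932757705113, 'cy': 205.0058852436705, 'R': array([[-0.93065245, -0.36542782,  0.01866878],
       [-0.22869087,  0.54107371, -0.80928346],
       [ 0.28563351, -0.75743102, -0.58712158]]), 't': array([0.47203253, 0.20110832, 1.17315599])}
wrist {'fov_y': 59.27523430068876, 'cx': 280.33788106732345, 'cy': 208.64163776819112, 'R': array([[ 9.99998273e-01,  9.28026459e-04, -1.61005082e-03],
       [ 1.38881140e-03, -9.48870673e-01,  3.15662029e-01],
       [-1.23478729e-03, -3.15663720e-01, -9.48870324e-01]]), 't': array([-0.62447563, -0.04221725,  0.38130496])}
{'time': 0.15, 'joint_positions': array([ 0.03380997,  0.68984555, -0.19450808,  1.56605271,  0.15727542,
        0.90247937, -0.21514912]), 'joint_velocities': array([ 9.65644866e-04, -3.96929478e-03, -2.40335590e-04, -3.18890462e-03,
       -2.33836637e-06,  7.78007381e-04,  8.68765700e-04]), 'joint_torque': array([-6.29315091e-04, -5.39936972e+01, -1.26815826e+00, -1.58719003e+01,
        9.24438267e-03,  6.49630194e-03,  1.79077297e-06]), 'tool_pos': array([ 6.24562801e-01, -4.24807510e-05,  2.52647870e-01]), 'tool_rot': array([-4.63731116e-04,  7.07117329e-01,  7.07095887e-01, -5.24314233e-04]), 'ft_force': array([-0.31253201, -0.27929429,  0.56603133]), 'wrist_torque': array([0.0034427 , 0.00640653, 0.0041018 ]), 'grip_width': 0.08543426417721336} 0.022
```

View pics/scene0.png

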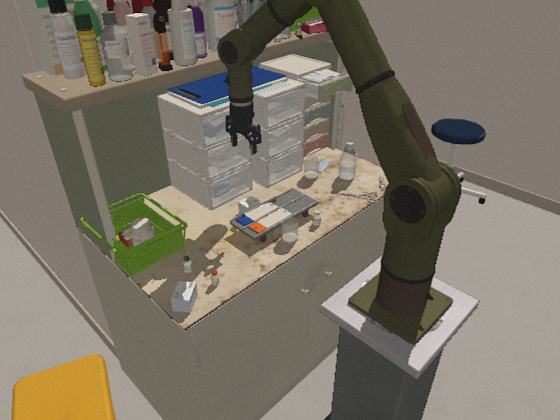

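View pics/side0.png

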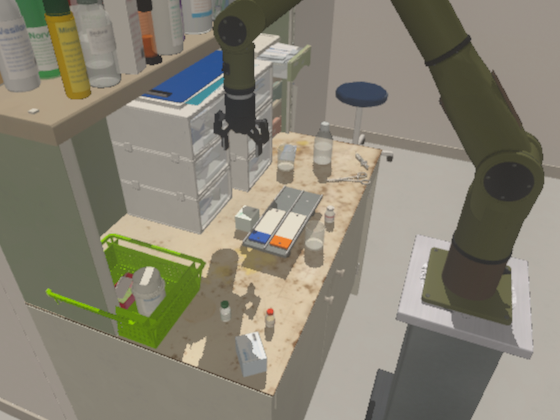

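View pics/wrist0.png

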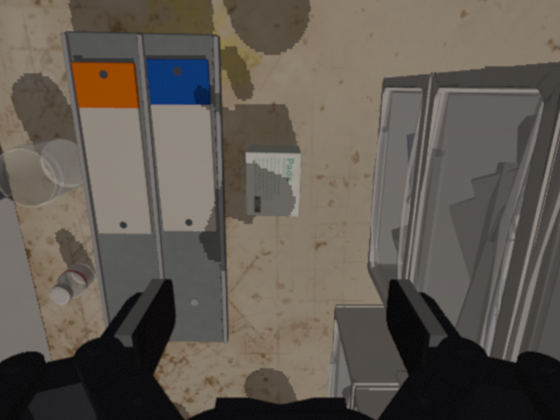

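The wrist view looks straight down with image up along world +y. The blue plate is in the right-hand lane (far, larger x), with its band at about (180,82) and its rear end at about v=232. The stand's +y end is at about v=35 and its rear end at about v=342.

```bash
cat > m.py <<'E'
from h import *
d=np.load('pics/wrist0.png.npz'); im=d['im']; p=dict(R=d['R'],t=d['t'],fov_y=d['c'][0],cx=d['c'][1],cy=d['c'][2])
hsv=cv2.cvtColor(im,cv2.COLOR_RGB2HSV)
bl=cv2.inRange(hsv,(100,120,60),(130,255,255)); orr=cv2.inRange(hsv,(3,160,120),(16,255,255))
wh=cv2.inRange(hsv,(0,0,150),(40,50,255))
for nm,m,b in (('blue',bl,(130,50,225,110)),('orange',orr,(65,50,145,115)),('whiteB',wh,(150,100,218,240)),('whiteO',wh,(75,100,152,240))):
    q=np.zeros_like(m); q[b[1]:b[3],b[0]:b[2]]=m[b[1]:b[3],b[0]:b[2]]
    q=cv2.morphologyEx(q,cv2.MORPH_OPEN,np.ones((3,3)))
    c=max(cv2.findContours(q,0,2)[0],key=cv2.contourArea)
    box=cv2.boxPoints(cv2.minAreaRect(c)); hull=cv2.approxPolyDP(cv2.convexHull(c),4,True)[:,0]
    print(nm); 
    for k in hull: print(k,np.round(ray(p,k[0],k[1],.051)*1000,1))
v=cv2.resize(im[20:360,50:240],None,fx=3,fy=3,interpolation=2)
cv2.imwrite('pics/z0.png',v[:600,:,::-1]); cv2.imwrite('pics/z1.png',v[-500:,:,::-1])
E
python3 m.py
```

```text
blue
[207  60] [564.8 100.8  51. ]
[209 103] [564.4  67.1  51. ]
[150 103] [514.6  67.1  51. ]
[146  59] [515.2 101.5  51. ]
orange
[133  65] [504.   96.9  51. ]
[137 107] [503.3  63.8  51. ]
[ 79 106] [454.3  64.6  51. ]
[72 63] [454.4  98.4  51. ]Traceback (most recent call last):
  File "m.py", line 9, in <module>
    c=max(cv2.findContours(q,0,2)[0],key=cv2.contourArea)
ValueError: max() iterable argument is empty
```

```bash
sed -i 's/(0,0,150),(40,50,255)/(0,0,135),(180,60,255)/' m.py; python3 - <<'E'
from h import *
im=np.load('pics/wrist0.png.npz')['im']; print(im[150,180],im[225,180],im[260,180],im[20:60:1,180].mean(1).astype(int), im[220:245,180].mean(1).astype(int), im[330:350,205].mean(1).astype(int), im[180,120:225].mean(1).astype(int))
E
python3 m.py
```

```text
[144 136 126] [144 135 126] [86 86 84] [68 70 70 71 72 72 72 72 72 73 72 73 70 62 65 78 84 85 86 85 86 86 87 87
 87 87 87 86 87 88 87 86 87 86 83 65 53 52 52 51] [134 134 134 134 134 135 134 134 134 133 122  99  86  85  87  86  86  85
  86  85  85  85  85  86  86] [ 87  86  87  87  87  88  88  88  89  88  89  90  96 104 110 113 115 116
 114 117] [134 134 134 135 134 134 134 134 134 134 134 134 134 134 134 135 134 133
 134 134 135 134 134 134 131 116  87  78  83  85  95 111 116 112  93  72
  75  86 105 131 135 134 134 135 134 134 135 134 134 134 135 134 134 134
 134 133 134 134 135 134 134 135 134 135 134 134 135 135 135 135 135 135
 135 135 135 135 135 135 135 135 135 135 135 135 136 135 135 135 136 136
 136 136 133 118  90  84  81  77  94 112 112  90  59  45  56]
blue
[207  60] [564.8 100.8  51. ]
[209 103] [564.4  67.1  51. ]
[150 103] [514.6  67.1  51. ]
[146  59] [515.2 101.5  51. ]
orange
[133  65] [504.   96.9  51. ]
[137 107] [503.3  63.8  51. ]
[ 79 106] [454.3  64.6  51. ]
[72 63] [454.4  98.4  51. ]
whiteB
[204 107] [560.   63.9  51. ]
[209 116] [563.7  56.5  51. ]
[210 213] [559.4 -31.   51. ]
[203 230] [551.8 -47.9  51. ]
[164 229] [515.2 -46.9  51. ]
[152 106] [516.1  64.6  51. ]
whiteO
[ 80 108] [454.9  62.9  51. ]
[136 109] [502.2  62.2  51. ]
[149 232] [500.7 -50.   51. ]
[ 99 231] [453.7 -49.1  51. ]
```

```bash
python3 - <<'E'
from h import *
d=np.load('pics/wrist0.png.npz'); im=d['im']; p=dict(R=d['R'],t=d['t'],fov_y=d['c'][0],cx=d['c'][1],cy=d['c'][2])
print('cam',-p['R'].T@p['t'])
for u,v,z in ((110,34.5,.045),(180,34.5,.045),(180,342,.045),(150,342,.045),(180,58.5,.051),(180,230.7,.051),(70,33,.05),(218,33,.05),(140,33,.05),(143,33,.05),(106,342,.05),(227,342,.05),(158.5,180,.051),(212.5,180,.051),(194,302,.045),(195,302,.045)): print(u,v,np.round(ray(p,u,v,z)*1000,1))
g=im[:,:,:].mean(2).astype(int)
for v in (45,130,200,260,320): print(v,list(g[v,60:240]))
cv2.imwrite('pics/z0.png',cv2.resize(im[20:200,50:240],None,fx=3,fy=3,interpolation=2)[:,:,::-1])
cv2.imwrite('pics/z1.png',cv2.resize(im[190:360,50:240],None,fx=3,fy=3,interpolation=2)[:,:,::-1])
E
```

```text
cam [0.62500402 0.08088497 0.37412991]
110 34.5 [486.  120.4  45. ]
180 34.5 [542.9 120.4  45. ]
180 342 [ 517.5 -179.    45. ]
150 342 [ 485.4 -179.    45. ]
180 58.5 [542.9 101.9  51. ]
180 230.7 [530.1 -48.6  51. ]
70 33 [456.2 120.8  50. ]
218 33 [574.6 120.9  50. ]
140 33 [512.3 120.9  50. ]
143 33 [514.7 120.9  50. ]
106 342 [ 441.2 -175.2   50. ]
227 342 [ 568.6 -174.9   50. ]
158.5 180 [5.149e+02 4.000e-01 5.100e+01]
212.5 180 [5.635e+02 5.000e-01 5.100e+01]
194 302 [ 536.  -129.7   45. ]
195 302 [ 537.1 -129.7   45. ]
45 [np.int64(111), np.int64(109), np.int64(102), np.int64(105), np.int64(108), np.int64(105), np.int64(92), np.int64(67), np.int64(59), np.int64(67), np.int64(79), np.int64(83), np.int64(82), np.int64(82), np.int64(83), np.int64(82), np.int64(83), np.int64(82), np.int64(83), np.int64(83), np.int64(83), np.int64(84), np.int64(83), np.int64(83), np.int64(83), np.int64(84), np.int64(83), np.int64(83), np.int64(83), np.int64(83), np.int64(83), np.int64(83), np.int64(83), np.int64(83), np.int64(83), np.int64(83), np.int64(84), np.int64(83), np.int64(84), np.int64(85
[... 11729 characters left out ...]
 np.int64(86), np.int64(87), np.int64(88), np.int64(87), np.int64(88), np.int64(88), np.int64(88), np.int64(86), np.int64(86), np.int64(86), np.int64(86), np.int64(86), np.int64(85), np.int64(85), np.int64(85), np.int64(86), np.int64(87), np.int64(87), np.int64(86), np.int64(86), np.int64(86), np.int64(86), np.int64(86), np.int64(86), np.int64(87), np.int64(86), np.int64(86), np.int64(87), np.int64(85), np.int64(83), np.int64(74), np.int64(75), np.int64(101), np.int64(112), np.int64(110), np.int64(88), np.int64(66), np.int64(77), np.int64(100), np.int64(105), np.int64(108), np.int64(107), np.int64(106), np.int64(107), np.int64(109), np.int64(110), np.int64(110), np.int64(111), np.int64(114)]
```

View pics/z0.png

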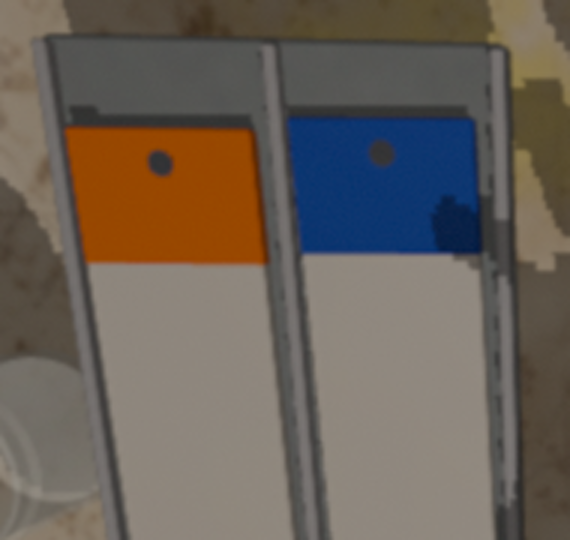

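View pics/z1.png

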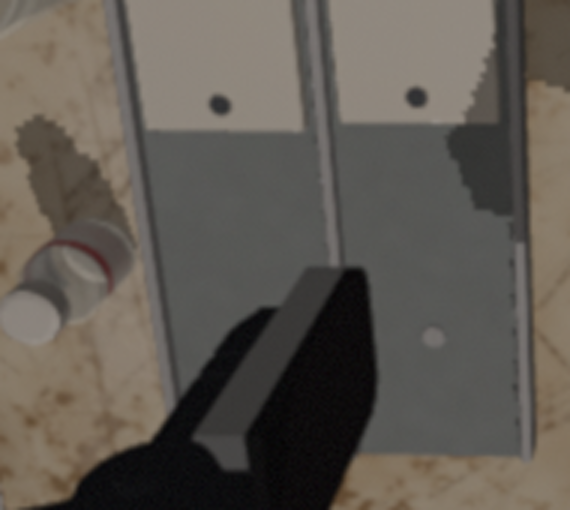

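The blue plate's front is at y≈102 mm and its rear at y≈-48.6. Its centre is at x≈540, and the ledge end is at y≈120.5. It needs about 64 mm of push. Next I shut the fingers and move above the empty lane behind the plate.

move_arm(
  motion=[
    [[-17,-15,-26],[0,0,0]],
    [[-17,-15,-26],[0,0,0]],
    [[-17,-15,-26],[0,0,0]],
    [[-17,-15,-26],[0,0,0]],
    [[-17,-15,-26],[0,0,0]],
    [[0,0,0],[0,0,0]],
    [[0,0,0],[0,0,0]],
    [[0,0,0],[0,0,0]],
    [[0,0,0],[0,0,0]],
  ],
  hand=0,
  newtons=30,
)

```text
time: 1.05
tool_pos: [0.5416, -0.074, 0.1243]
tool_rot: [0.001, 0.707, 0.708, 0.001]
ft_force: [0.1, -0.2, -0.4]
grip_width: -0.0002
```

```bash
python3 - <<'E'
from h import *
s=robot.read_state(); print(s['tool_pos'],s['tool_rot'],s['ft_force'],robot.tip_extent,s['time'])
im,p=snap('wrist','w1.png'); cv2.imwrite('pics/w1b.png',cv2.resize(im,(800,600))[:,:,::-1])
im,p=snap('side','s1.png'); cv2.imwrite('pics/s1z.png',cv2.resize(im[130:280,200:370],None,fx=4,fy=4,interpolation=2)[:,:,::-1])
E
```

```text
[ 0.54163338 -0.07399336  0.12426556] [0.0008722  0.70666347 0.70754808 0.00129983] [ 0.14907543 -0.20421766 -0.35065929] 0.022 1.05
```

View pics/w1b.png

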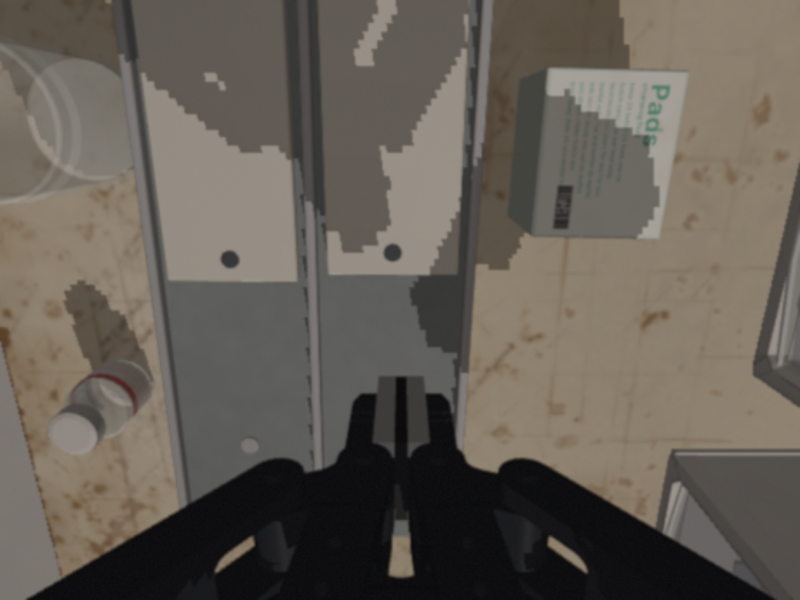

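View pics/s1z.png

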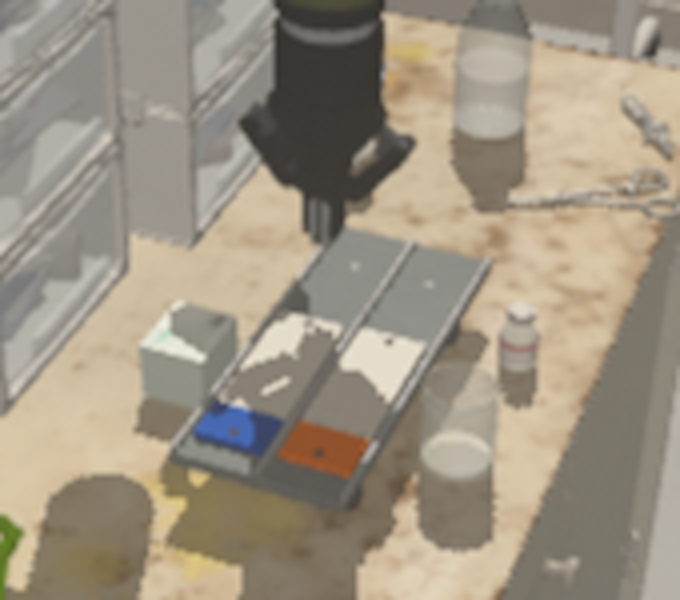

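```bash
python3 - <<'E'
from h import *
d=np.load('pics/w1.png.npz'); p=dict(R=d['R'],t=d['t'],fov_y=d['c'][0],cx=d['c'][1],cy=d['c'][2])
for u,v,z in ((328,274,.051),(459,275,.051),(310,275,.05),(470,275,.05),(316,450,.05),(463,390,.05),(228,120,.051)): print(u,v,np.round(ray(p,u*.7,v*.7,z)*1000,1))
tp=np.array([.5416,-.074,.1243])
for dz in (.009,.022): print(np.array(proj(p,tp+[0,.011,-dz]))/.7, np.array(proj(p,tp+[0,-.011,-dz]))/.7)
E
```

```text
328 274 [514.5 -48.2  51. ]
459 275 [564.7 -48.5  51. ]
310 275 [507.4 -48.8  50. ]
470 275 [569.1 -48.8  50. ]
316 450 [ 505.9 -127.5   50. ]
463 390 [568.3 -98.4  50. ]
228 120 [481.8   7.7  51. ]
[398.76330818 388.90551677] [398.68006439 456.80282605]
[398.7616532  368.18332521] [398.68469523 431.87941966]
```

move_arm(
  motion=[
    [[-1,0,-20],[0,0,0]],
    [[0,0,-18],[0,0,0]],
    [[0,0,-8],[0,0,0]],
    [[0,0,-3],[0,0,0]],
    [[0,0,0],[0,0,0]],
    [[0,0,0],[0,0,0]],
    [[0,0,0],[0,0,0]],
  ],
)

```text
time: 1.85
tool_pos: [0.5395, -0.075, 0.075]
tool_rot: [0.001, 0.707, 0.707, 0.0]
ft_force: [-0.8, -0.0, -1.0]
grip_width: 0.0001
```

move_arm(
  motion=[
    [[0,0,-2],[0,0,0]],
    [[0,0,-2],[0,0,0]],
    [[0,0,-1],[0,0,0]],
    [[0,0,0],[0,0,0]],
    [[0,0,0],[0,0,0]],
    [[0,0,0],[0,0,0]],
  ],
)

```text
time: 2.45
tool_pos: [0.539, -0.075, 0.0693]
tool_rot: [0.0, 0.707, 0.707, 0.0]
ft_force: [-0.2, -0.4, -0.3]
grip_width: -0.0
```

```bash
python3 - <<'E'
from h import *
s=robot.read_state(); print(s['tool_pos'],s['ft_force'],s['time'])
im,p=snap('wrist','w2.png'); cv2.imwrite('pics/w2b.png',cv2.resize(im,(800,600))[:,:,::-1])
E
```

```text
[ 0.53903098 -0.07498162  0.06930679] [-0.17874493 -0.38849384 -0.31511778] 2.45
```

View pics/w2b.png

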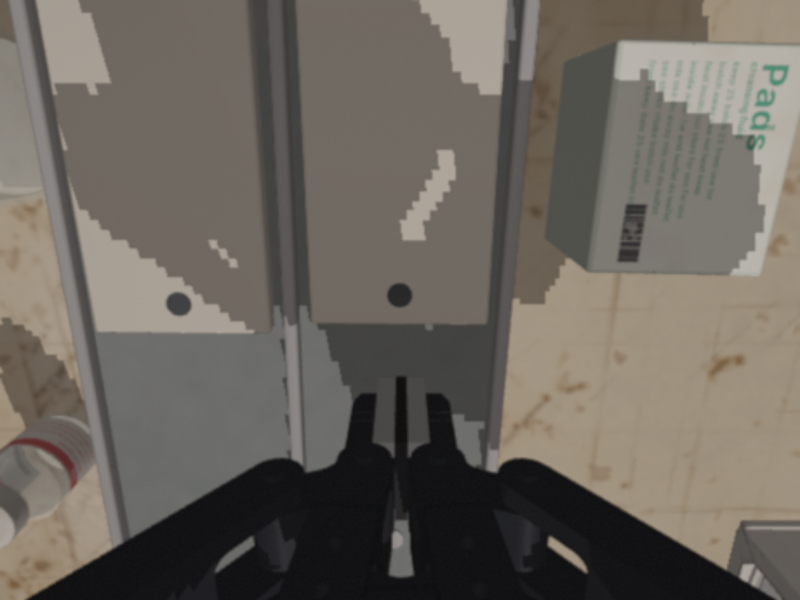

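move_arm(
  motion=[
    [[0,5,0],[0,0,0]],
    [[0,5,0],[0,0,0]],
    [[0,4,0],[0,0,0]],
    [[0,4,0],[0,0,0]],
    [[0,4,0],[0,0,0]],
    [[0,4,0],[0,0,0]],
    [[0,4,0],[0,0,0]],
    [[0,4,0],[0,0,0]],
    [[0,3,0],[0,0,0]],
    [[0,3,0],[0,0,0]],
    [[0,0,0],[0,0,0]],
    [[0,0,0],[0,0,0]],
  ],
)

```text
time: 3.7
tool_pos: [0.539, -0.0344, 0.0693]
tool_rot: [-0.0, 0.707, 0.707, 0.0]
ft_force: [-0.1, 0.0, -0.7]
grip_width: -0.0001
```

```bash
python3 - <<'E'
from h import *
s=robot.read_state(); print(s['tool_pos'],s['ft_force'],s['time'])
im,p=snap('wrist','w3.png'); cv2.imwrite('pics/w3b.png',cv2.resize(im,(800,600))[:,:,::-1])
im,p=snap('side','s3.png'); cv2.imwrite('pics/s3z.png',cv2.resize(im[130:280,200:370],None,fx=4,fy=4,interpolation=2)[:,:,::-1])
E
```

```text
[ 0.53904674 -0.03443848  0.06929605] [-0.12247377  0.02648092 -0.68835914] 3.7
```

View pics/w3b.png

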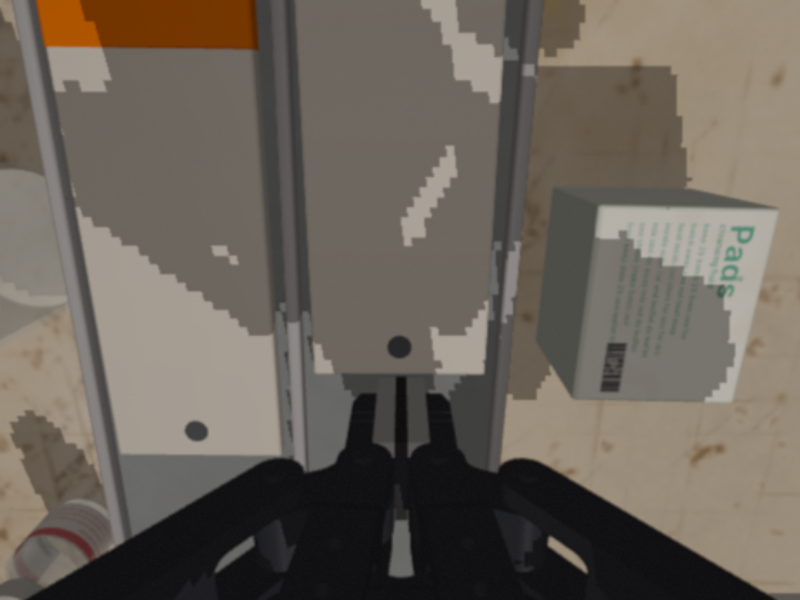

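View pics/s3z.png

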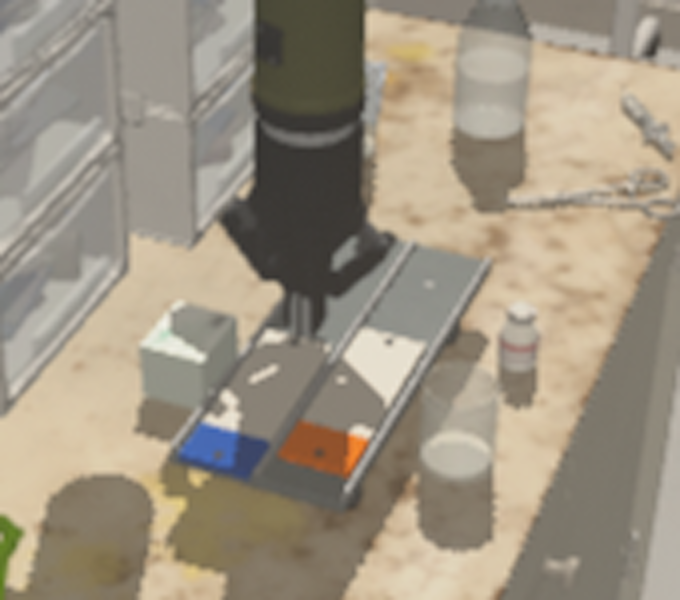

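```bash
python3 - <<'E'
from h import *
d=np.load('pics/w3.png.npz'); p=dict(R=d['R'],t=d['t'],fov_y=d['c'][0],cx=d['c'][1],cy=d['c'][2])
for u,v,z in ((330,374,.051),(480,374,.051),(200,456,.051),(150,48,.051)): print(u,v,np.round(ray(p,u*.7,v*.7,z)*1000,1))
E
```

```text
330 374 [518.8 -23.6  51. ]
480 374 [562.8 -23.5  51. ]
200 456 [477.3 -51.8  51. ]
150 48 [478.9  63.5  51. ]
```

Contact is confirmed: the plate's rear is at y=-23.5, 11 mm ahead of the TCP, and the orange plate hasn't moved. Another 40 mm will give about 46 mm of overhang.

move_arm(
  motion=[
    [[0,2,0],[0,0,0]],
    [[0,4,0],[0,0,0]],
    [[0,4,0],[0,0,0]],
    [[0,4,0],[0,0,0]],
    [[0,4,0],[0,0,0]],
    [[0,4,0],[0,0,0]],
    [[0,4,0],[0,0,0]],
    [[0,4,0],[0,0,0]],
    [[0,3,0],[0,0,0]],
    [[0,2,0],[0,0,0]],
    [[0,2,0],[0,0,0]],
    [[0,1,0],[0,0,0]],
    [[0,1,0],[0,0,0]],
    [[0,0,0],[0,0,0]],
    [[0,0,0],[0,0,0]],
  ],
)

```text
time: 5.3
tool_pos: [0.539, 0.0041, 0.0693]
tool_rot: [-0.0, 0.707, 0.707, 0.0]
ft_force: [0.6, -0.5, -0.0]
grip_width: 0.0003
```

```bash
python3 - <<'E'
from h import *
s=robot.read_state(); print(s['tool_pos'],s['ft_force'],s['time'])
im,p=snap('wrist','w4.png'); cv2.imwrite('pics/w4b.png',cv2.resize(im,(800,600))[:,:,::-1])
im,p=snap('side','s4.png'); cv2.imwrite('pics/s4z.png',cv2.resize(im[130:280,200:370],None,fx=4,fy=4,interpolation=2)[:,:,::-1])
E
```

```text
[0.53902275 0.0041487  0.06931555] [ 0.64818225 -0.47229147 -0.03375611] 5.3
```

View pics/w4b.png

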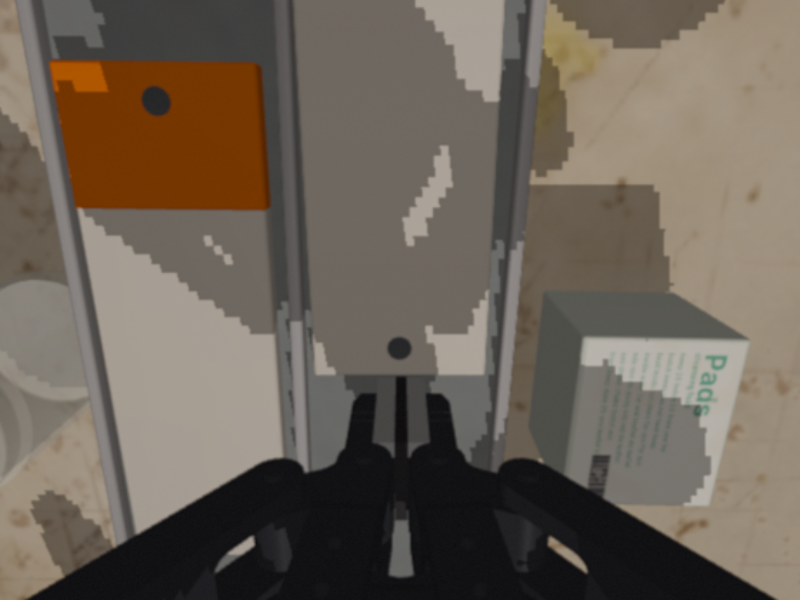

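View pics/s4z.png

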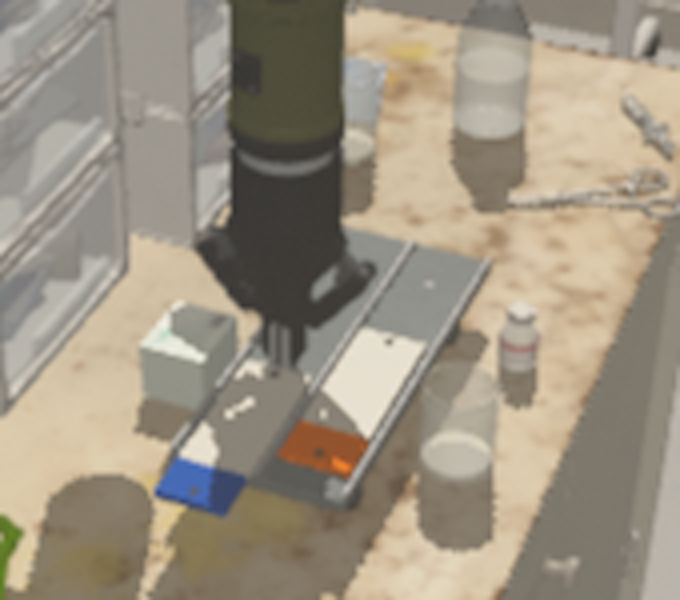

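The blue band is now out past the ledge end. I'll back off, rise and check from above.

move_arm(
  motion=[
    [[0,-6,0],[0,0,0]],
    [[0,-10,0],[0,0,0]],
    [[0,-10,5],[0,0,0]],
    [[0,0,30],[0,0,0]],
    [[0,0,40],[0,0,0]],
    [[0,10,40],[0,0,0]],
    [[10,20,40],[0,0,0]],
    [[20,20,30],[0,0,0]],
    [[20,20,0],[0,0,0]],
    [[0,0,0],[0,0,0]],
    [[0,0,0],[0,0,0]],
    [[0,0,0],[0,0,0]],
  ],
)

```text
time: 6.6
tool_pos: [0.5879, 0.046, 0.2538]
tool_rot: [-0.0, 0.708, 0.706, -0.001]
ft_force: [-0.4, -0.5, 0.0]
grip_width: -0.0
```

```bash
python3 - <<'E'
from h import *
s=robot.read_state(); print(s['tool_pos'],s['ft_force'],s['time'])
im,p=snap('wrist','w5.png'); cv2.imwrite('pics/w5b.png',cv2.resize(im,(800,600))[:,:,::-1])
im,p=snap('side','s5.png'); cv2.imwrite('pics/s5z.png',cv2.resize(im[130:280,200:370],None,fx=4,fy=4,interpolation=2)[:,:,::-1])
E
```

```text
[0.587871   0.04595982 0.25375058] [-0.37244348 -0.50202384  0.02582622] 6.6
```

View pics/w5b.png

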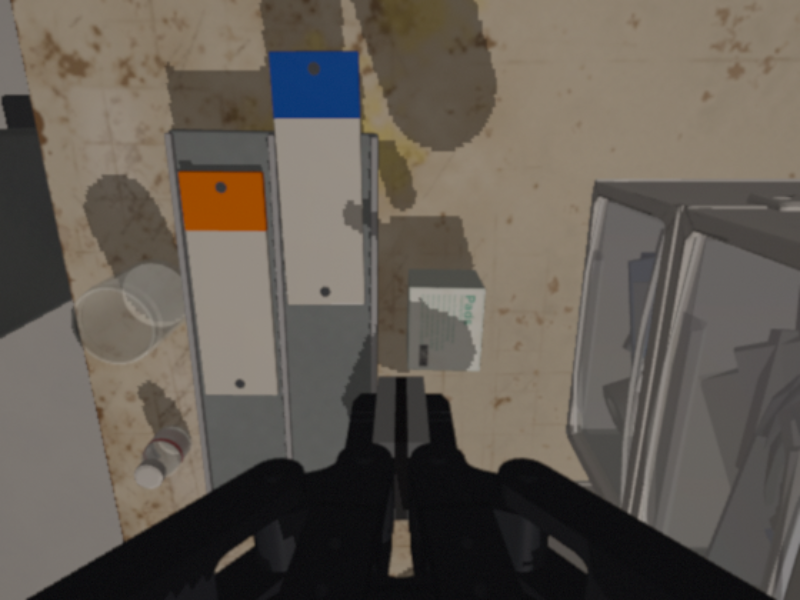

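View pics/s5z.png

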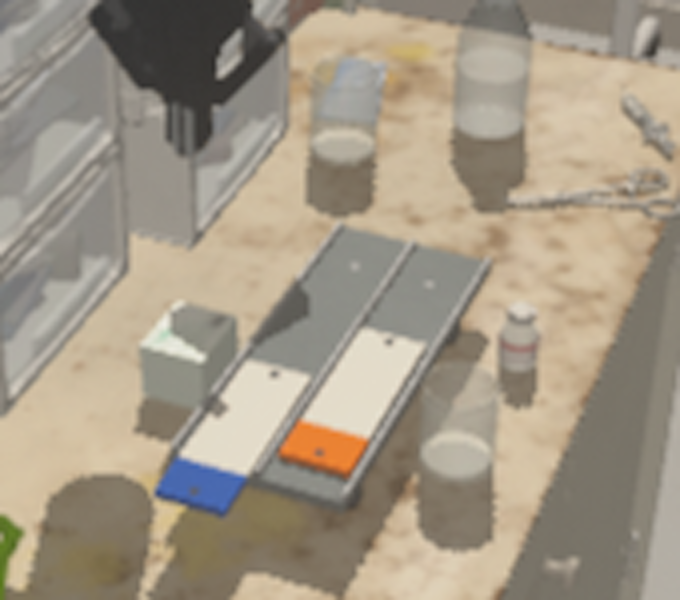

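```bash
python3 - <<'E'
from h import *
d=np.load('pics/w5.png.npz'); p=dict(R=d['R'],t=d['t'],fov_y=d['c'][0],cx=d['c'][1],cy=d['c'][2])
for n,u,v,z in (('front',315,52,.051),('band end',318,118,.051),('rear',325,304.5,.051),('ledge',225,132,.045),('rib end',272,130,.05),('or front',222,171,.051),('or rear',240,394.5,.051)): print(n,np.round(ray(p,u*.7,v*.7,z)*1000,1))
E
```

```text
front [540.  164.2  51. ]
band end [539.9 129.2  51. ]
rear [538.7  14.3  51. ]
ledge [483.  121.4  45. ]
rib end [512.4 122.6  50. ]
or front [480.8  99.2  51. ]
or rear [476.9 -51.5  51. ]
```

```bash
python3 -c "
from h import *
print(workorder.finish_job())"
```

```text
the job is handed in; nothing more can be done
None
```

The blue-banded plate is pushed out along its lane, lying flat with the whole blue band past the end of the ledge. I used the shut fingertips, then backed off and rose clear before handing the job in at about 7 s.

- **Blue plate:** in the last top view its front is at y ≈ 164 mm, the inner edge of the band at ≈ 129 mm and the ledge end at ≈ 121–122 mm. That is about 43 mm of overhang with about 7–8 mm of white behind the band; the camera calibration is good to about 2 mm.
- **Orange plate:** it reads y ≈ 99 to -51.5 mm, the same as at the start within measuring error.
- **Bystanders and forces:** the objects around the stand look undisturbed in the last top and side pictures; I did not look again at the ones at the left of the worktop. Wrist force at the end of every move was about 1 N.

No check failed or disagreed, but the hand-in reports no verdict.

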